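Latch the quick-hitch hook onto the hitch pin

ROBOT

A 7-joint arm with a two-finger parallel gripper is mounted at the origin on the work surface. World frame = base frame: x ahead of the robot, y to its left, z up, the work surface at z = 0. Lengths are in m, angles in rad, forces in N, time in s.
With the tool pointing down it reaches from about 0.4 to 0.85 m from the base axis. Payload 10.4 kg.
Tool frame: the origin (TCP) lies midway between the tips of the shut fingers; the grasp point (between the pads) lies 19 mm behind it; z points along the fingers, x is the direction in which the jaws open and shut, and the axes are right-handed (so a half turn about z gives the same grasp; the last joint's range is limited). The gripper opens to 85 mm and grips with 20 to 120 N. Pads are 22 mm wide; open, the fingers measure 114 mm over their backs; the gripper's body (76 mm by 85 mm) begins 54 mm behind the grasp point. The pads swing forward as they close: fully open they stand 13 mm farther back than shut.
Start: joints at [1.097, 0.332, -0.065, 1.46, 0.022, 1.35, -0.088], TCP at [0.272, -0.563, 0.231] pointing down, gripper open.
Joint ranges: [-2.6, 2.6], [-0.5, 2.12], [-1.47, 1.34], [0.16, 2.42], [-1.27, 4.41], [0.06, 2.06], [-2.6, 2.6]. Speed limits (rad/s): [2.22, 2.22, 2.79, 2.79, 3.14, 3.14, 3.14].

INTERFACE

Orientations are given as a unit quaternion [x, y, z, w].
In Python, from workcell import manip, cams gives the robot as it stands.
- The arm moves only by the tool move_arm, never from a script. Its argument "moves" is a list of rows, each a list of 7 numbers: the turn, a rotation vector about the tool's x, y, z in degrees, then the shift along the tool's x, y, z in m, then the finger opening in m, from 0 to 0.0854. A call has 1 to 10 rows; each row is the pose to reach, as a shift and turn from the pose commanded when the call began, along the tool's axes at that moment; what a row does not reach only later rows make up. A row lasts 1/10 s, in which the tool goes at most 50 mm and 8.59 degrees, less where a joint would pass 70% of its speed; a pose out of reach is approached as far as the arm can. A call with a gripper value outside its range is refused whole. The fingers move at their own pace and stop on an object; "grip_force" is the grip in N (left out, the last holds). Time passes only in rows, so rows that repeat a pose let the fingers close. It gives the time, the measured TCP pose, the force and the opening at its end, in the units of the state.
- manip.get_obs(): the state, without advancing time (a new reading comes with each control period).
- cams.camera(name): name is "scene" or "top" or "wrist"; returns the picture (384x512x3 uint8, red, green, blue); there is no depth.
- cams.camera_params(name): a dict with "fx", "fy", "cx", "cy" (pixels), "xyz" and "rotation" of the camera in the world. Camera axes: x right, y up, looking along -z (the intrinsics and any distortion apply to the point x, -y, -z); pixel columns grow to the right and rows downward; lengths in m; the calibration is good to about 2 mm. A picture is of the moment at which its call begins: read the wrist's pose just before it. camera_params takes no time and is no camera call; for the wrist camera it gives the pose at the moment of the call.
- manip.hand_in(): hands the job in, once; it reports no verdict.
The state is a dict: "clock": time; "joint_pos": joint angles; "joint_velocities": joint speeds; "tau": joint torques, N m; "position": TCP position; "ee_rot": TCP orientation; "ft_force": force on the tool from outside, world axes, zero at the start; "torque": the same for the moment, N m; "grip_width": opening from 0.0 (shut) to 1.0 (fully open).
Only numpy, scipy, OpenCV 4.12 (cv2) and the standard library are available. Lean on these libraries where they do the work, as an engineer would, in place of code of your own. Each camera call takes 0.05 s, during which the arm holds its last target. There are 200 camera calls.

TASK

The quick-hitch hook lies flat on the timber block. Stand it upright on its two jaw tips on the bare bench top, let go so that it stands by itself, then take it again and push its mouth straight and steadily down, without dropping or slamming it, over the cross pin of the pin stand until the pin is fully home and the sprung latch has flipped shut under it. Leave the hook standing upright on the pin, let go, and do not disturb the other things on the bench.

Things in the scene. Friction and masses are not known exactly. Their poses are not given: they have to be found in the camera images.
- hook: dark cast-steel hook, about 0.5 kg, 170 long, 60 wide, 28 thick (all sizes mm). x runs along it towards the mouth, y across, z through the thickness; origin on the underside (z = 0), on the centre line at the throat's root. Starts flat on the block, z up, shank (-x) jutting past the block's edge to the robot's right; x straight down = standing on its jaw tips. Centre of mass near x = -8
- shank (a point): middle of the hook's straight shank (hook x = -60, y = 0, z = 14; the axes are the hook's): a bar from x = -100 to -20, 26 wide in y, 24 thick (z 2 to 26), ending in a steel stub 18 across at x = -108. From x = -20 to 0 comes the solid crown, 60 wide
- jaw_tips (a point): midway between the hook's two flat jaw tips, in the mouth opening (hook x = 62, y = 0, z = 14). Jaws run from x = 0 to 62, outer faces y = +-30, inner faces y = +-12 (throat 24 wide, lips rounded by 6), 28 thick
- home (a point): point in the hook's throat (hook x = 9.5, y = 0, z = 14) where the axis of a fully home pin lies (to 2.5 either side in y); the pin then runs along hook z
- latch (a joint): sprung steel flap 30 long, 5 thick, pivoted in the jaw at hook y = +17, x = 52, barring the throat. 0 = shut (tip near the other jaw at x = 41); it swings only inwards, to 1.2 rad = folded into its jaw. A pin pushed in folds it at about 8 to 18 N, more than the hook's weight; it snaps back only once the pin is within about 8 mm of fully home
- stand: fixed dark cast-iron stand: base plate 130 (x) by 110 (y) by 12 high; two cheeks 46 apart (inner faces y = +-23, 12 thick, tops 91 above the bench) carry a steel cross pin, 19 in diameter, along y. Origin at bench level under the pin's middle. Hook fully home: root on the pin, jaw tips about 1.5 above the plate, one each side of the pin; either way round fits
- pin_mid (a point): middle of the cross pin, on its axis, 66 above the bench
- block: fixed timber block 100 (x) by 110 (y) by 30 high under the hook's head; origin under its centre. Bench around x = 0.5, y = 0, between block and stand, is free
- hub: bystander: round cast flange hub, 100 across, 70 high, origin under its centre
- bearing: bystander: steel bearing ring 52 across, 15 high, origin under its centre
- socket: bystander: upright steel socket 28 across, 38 high, origin under its centre
- spanner: bystander: steel spanner 170 long lying flat
- spray: bystander: upright spray can 60 across, 170 high, origin under its centre
- hammer: bystander: hammer 260 long lying flat
Things that resemble listed ones, but are neither listed nor needed, are in the scene too. Of the things shaped like the hook, the steel one is meant. Leave any purple look-alike of the stand alone.

How it is judged:
On the way, in this order (a step that is already met when the one before it is completed fails the run):
1. the hook stands upright on its jaw tips on the bare bench top by itself, away from the stand, not touched by the robot (angle between hook's own x axis and vertical above 3 rad and height (world z) of hook below 0.07 m and horizontal distance between hook and pin_mid above 0.09 m and linear speed of hook below 0.02 m/s and contact force between hook and the fingers below 0.1 N and contact force between hook and the arm below 0.1 N), for 0.3 s.
2. the pin has entered the mouth and folds the latch inwards (value of joint latch above 0.5 rad and x of pin_mid in the frame of hook between 0 and 0.06 m and y of pin_mid in the frame of hook between -0.012 and 0.012 m).
At the end, for the whole second after the job is handed in: the hook stands upright on the stand (within about 10 degrees), released and at rest, the pin in its throat within 5 mm of fully home and within 6 mm of the throat's centre line, and the latch shut (under 0.15 rad) under the pin (value of joint latch below 0.15 rad and x of pin_mid in the frame of hook between 0.004 and 0.0145 m and y of pin_mid in the frame of hook between -0.006 and 0.006 m and angle between hook's own x axis and vertical above 2.97 rad and linear speed of hook below 0.02 m/s and contact force between hook and stand above 0.5 N); the robot touches nothing.
It fails at once if another thing on the bench is shifted by more than 40 mm or the spray can is tipped (distance of any of hub, bearing, socket, spanner, spray, hammer from where it was at the start of the episode above 0.04 m or angle between spray's own z axis and vertical above 0.6 rad).
It fails at once if the hook is dropped or slammed onto the pin (faster than 0.35 m/s with the pin in its mouth) (linear speed of hook above 0.35 m/s and distance between home and pin_mid below 0.055 m).
It also fails if it takes over 62 s, if anything falls off the work surface, if the arm or the gripper's body presses on something with over 40 N, if the wrist force passes 120 N, or if a joint passes its speed limit or range.

## Working session

There is one attempt and no reset: what is moved stays moved. The work goes in short steps, Python scripts to look and compute and a tool call to move; the robot and the scene stay as the last step left them, time stands still between calls to the robot, and variables do not carry over. Pictures are saved under pics/ and viewed, about 8 in all and at most 12, crops included, and the job is handed in when it is done.

Besides the shell and the picture viewer there is one more tool, called after "Emit:" in YAML: its name, and indented under it one key for each argument. move_arm: Moves the arm, as the interface text tells. Its arguments: {"type":"object","properties":{"moves":{"type":"array","items":{"type":"array","items":{"type":"number"}}},"grip_force":{"type":"number"}},"required":["moves"]}

```bash
mkdir -p pics; cat > h.py <<'E'
import numpy as np, cv2
from workcell import manip, cams
from scipy.spatial.transform import Rotation as R
def shot(n,f):
    p=cams.camera_params(n); im=cams.camera(n); cv2.imwrite(f'pics/{f}.png',im[:,:,::-1]); np.save(f'pics/{f}.npy',p,allow_pickle=True); return im,p
def load(f): return cv2.imread(f'pics/{f}.png')[:,:,::-1], np.load(f'pics/{f}.npy',allow_pickle=True).item()
def mat(p):
    r=np.array(p['rotation'],float)
    return r if r.shape==(3,3) else R.from_quat(r).as_matrix()
def ray(p,u,v):
    d=np.array([(u-p['cx'])/p['fx'],-(v-p['cy'])/p['fy'],-1.]); return np.array(p['xyz']),mat(p)@d
def onz(p,u,v,z):
    o,d=ray(p,u,v); return o+d*(z-o[2])/d[2]
def proj(p,X):
    c=mat(p).T@(np.array(X)-p['xyz']); return np.array([p['cx']+p['fx']*c[0]/-c[2], p['cy']+p['fy']*c[1]/c[2]])
def tri(*a):
    A=np.zeros((3,3));b=np.zeros(3)
    for p,u,v in a:
        o,d=ray(p,u,v); d/=np.linalg.norm(d); M=np.eye(3)-np.outer(d,d); A+=M;b+=M@o
    return np.linalg.solve(A,b)
def st():
    o=manip.get_obs(); print({k:np.round(v,4) for k,v in o.items() if k in('clock','position','ee_rot','ft_force','grip_width','joint_pos')}); return o
E
python3 - <<'E'
from h import *
st()
a,p=shot('scene','s0');b,q=shot('top','t0')
for x in(p,q):print(x)
cv2.imwrite('pics/st0.png',np.hstack([cv2.resize(a,(400,300)),cv2.resize(b,(400,300))])[:,:,::-1])
E
```

```text
{'clock': np.float64(0.0), 'joint_pos': array([ 1.0974,  0.3329, -0.0647,  1.4609,  0.0216,  1.3499, -0.0885]), 'position': array([ 0.2721, -0.5622,  0.2305]), 'ee_rot': array([ 8.472e-01, -5.312e-01, -6.000e-04, -4.000e-04]), 'ft_force': array([ 0.6853, -0.364 , -0.0525]), 'grip_width': np.float64(1.002)}
{'fx': 385.01249812067323, 'fy': 385.01249812067323, 'cx': 255.35171704931355, 'cy': 189.71022614661575, 'xyz': array([1.0383624 , 0.5108847 , 0.82617804]), 'rotation': array([0.13702428, 0.35399837, 0.86862626, 0.31843042])}
{'fx': 365.29300121096463, 'fy': 365.29300121096463, 'cx': 258.3497238255901, 'cy': 197.17171116204506, 'xyz': array([ 0.36957656, -0.03405779,  1.05499541]), 'rotation': array([ 0.06417754, -0.0750452 , -0.69968955,  0.70759027])}
```

View pics/t0.png

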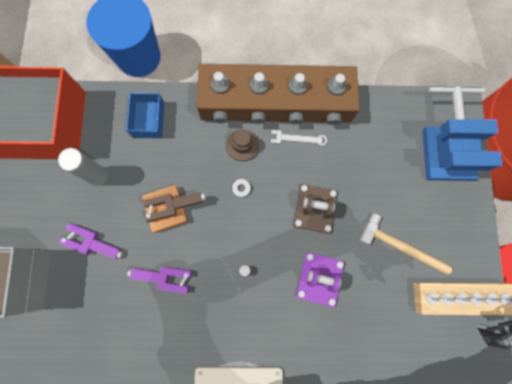

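View pics/s0.png

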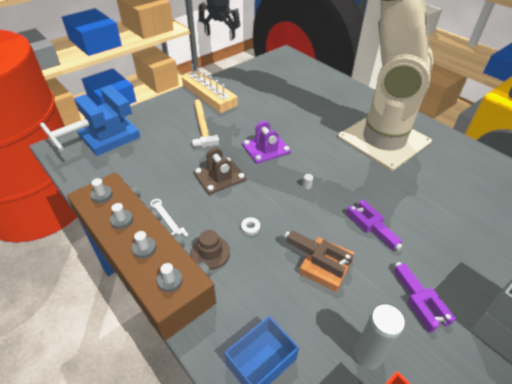

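```bash
python3 - <<'E'
from h import *
a,p=load('s0');b,q=load('t0')
c=lambda im,x,y,w,h:cv2.resize(im[y:y+h,x:x+w],(400,300),interpolation=cv2.INTER_CUBIC)
# top hook 80x60 at 5x
im=np.vstack([np.hstack([c(b,132,175,80,60),c(b,280,180,80,60)]),np.hstack([c(a,275,222,88,66),c(a,178,135,80,60)])])
cv2.imwrite('pics/c1.png',im[:,:,::-1])
for n,u,v,z in[('hook stub',204,197,.045),('hook',170,205,.058),('stand',316,208,.066),('hub',242,143,.03),('bearing',241,188,.01),('socket',245,271,.03),('spray',70,160,.17)]:print(n,onz(q,u,v,z).round(3))
for n,u,v,z in[('hook stub',290,235,.045),('stand',218,160,.066)]:print(n,onz(p,u,v,z).round(3))
E
```

```text
hook stub [0.57  0.104 0.045]
hook [0.544 0.195 0.058]
stand [ 0.539 -0.207  0.066]
hub [0.737 0.001 0.03 ]
bearing [0.605 0.002 0.01 ]
socket [ 0.367 -0.014  0.03 ]
spray [0.635 0.425 0.17 ]
hook stub [0.567 0.112 0.045]
stand [ 0.548 -0.219  0.066]
```

View pics/c1.png

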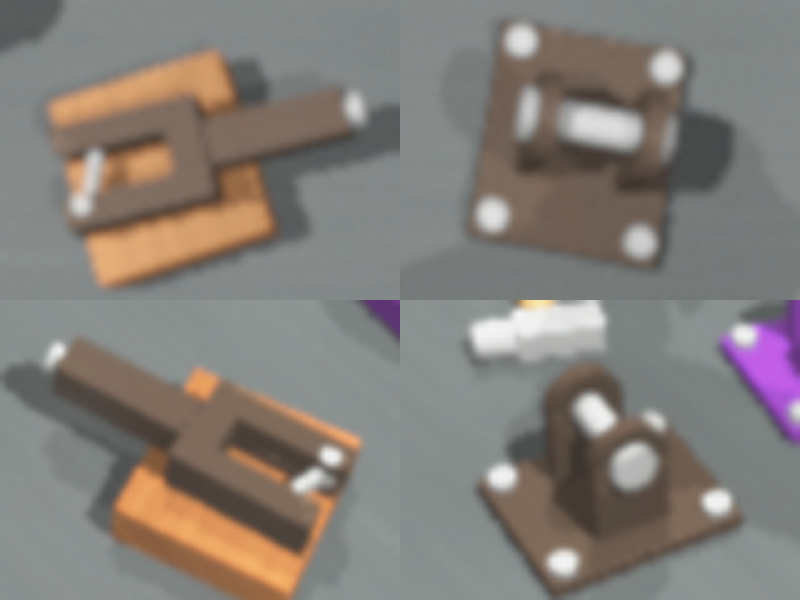

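```bash
python3 - <<'E'
from h import *
_,p=load('s0');_,q=load('t0')
T=lambda x,y:(132+x/5-.4,175+y/5-.4); T2=lambda x,y:(280+(x-400)/5-.4,180+y/5-.4)
S=lambda x,y:(275+x/4.545-.4,222+(y-300)/4.545-.4); S2=lambda x,y:(178+(x-400)/5-.4,135+(y-300)/5-.4)
for n,a,b in[('crown far+x',T(195,98),S(168,458)),('tip+x',T(53,135),S(310,522)),('stub',T(357,106),S(55,355)),('pivot',T(82,205),S(331,456)),('shank end +x corner',T(338,88),S(56,373)),
 ('pin',T2(600,125),S2(594,410)),('scr a',T2(520,40),S2(562,562)),('scr b',T2(665,67),S2(502,476)),('scr c',T2(490,213),S2(716,502)),('scr d',T2(638,242),S2(655,421))]:
    X=tri((q,*a),(p,*b)); print(n,X.round(4),'err',np.round(proj(q,X)-a,1),np.round(proj(p,X)-b,1))
g=lambda x,y,z:onz(q,*T(x,y),z)[:2]
tip=(g(53,135,.058)+g(75,228,.058))/2; cr=(g(195,98,.058)+g(215,195,.058))/2; en=(g(340,89,.056)+g(350,125,.056))/2
print(tip,cr,en,'len',np.linalg.norm(tip-cr),np.linalg.norm(cr-en)); d=tip-en;print('yaw hook x',np.degrees(np.arctan2(d[1],d[0])))
sc=[onz(q,*T2(*c),.014)[:2] for c in[(520,40),(665,67),(490,213),(638,242)]];print(np.array(sc).round(4),np.mean(sc,0))
d=sc[0]+sc[2]-sc[1]-sc[3];print('stand y yaw',np.degrees(np.arctan2(d[1],d[0])))
w=cams.camera_params('wrist');print(w);o=st();Rt=R.from_quat(o['ee_rot']).as_matrix();print(Rt.T@(w['xyz']-o['position']),Rt.T@mat(w))
E
```

```text
crown far+x [0.5761 0.1963 0.0511] err [ 0.2 -0.2] [0.3 0. ]
tip+x [0.5526 0.2725 0.0567] err [ 0.1 -0. ] [0.1 0. ]
stub [0.573  0.1062 0.0489] err [ 0.2 -0.1] [0.2 0. ]
pivot [0.5135 0.2534 0.0581] err [ 0.1 -0. ] [0.1 0. ]
shank end +x corner [0.5827 0.1169 0.0512] err [ 0.2 -0.1] [0.2 0. ]
pin [ 0.5491 -0.2181  0.0794] err [ 1.1 -1. ] [1.3 0.4]
scr a [ 0.6077 -0.1815  0.0185] err [ 0.3 -0.3] [0.4 0.1]
scr b [ 0.5925 -0.2656  0.0194] err [ 0.3 -0.3] [0.3 0.1]
scr c [ 0.5058 -0.1626  0.0197] err [ 0.3 -0.2] [0.3 0.1]
scr d [ 0.4893 -0.2461  0.0207] err [ 0. -0.] [0. 0.]
[0.52650016 0.26440055] [0.54702048 0.18826766] [0.57055986 0.11227967] len 0.0788498557489387 0.07955047619733843
yaw hook x 106.15292435981554
[[ 0.608  -0.1813]
 [ 0.5929 -0.2661]
 [ 0.5058 -0.1626]
 [ 0.4901 -0.2474]] [ 0.54919997 -0.21434637]
stand y yaw 79.70763202800845
{'fx': 346.23103074251725, 'fy': 346.23103074251725, 'cx': 256.6479025832307, 'cy': 186.38229392202635, 'xyz': array([ 0.33216071, -0.53361315,  0.37163948]), 'rotation': array([-0.11449524,  0.07195119, -0.52615542,  0.83956795])}
{'clock': np.float64(0.1), 'joint_pos': array([ 1.0974,  0.3328, -0.0647,  1.4608,  0.0216,  1.3499, -0.0885]), 'position': array([ 0.2722, -0.5623,  0.2306]), 'ee_rot': array([ 8.473e-01, -5.312e-01, -5.000e-04, -3.000e-04]), 'ft_force': array([-0.2632, -0.7143, -0.2861]), 'grip_width': np.float64(0.9973)}
[ 0.0001722  -0.06649226 -0.14103674] [[ 9.99999551e-01 -3.05447416e-05 -9.47419269e-04]
 [-2.83245974e-04 -9.63445499e-01 -2.67904255e-01]
 [-9.04603765e-04  2.67904403e-01 -9.63445075e-01]]
```

```bash
cat >> h.py <<'E'
def tool(yaw,tilt):  # tool x at yaw, tool down, then tilt about tool x (deg)
    return R.from_matrix(np.array([[1,0,0],[0,-1,0],[0,0,-1.]]))if 0 else R.from_euler('z',yaw,degrees=True)*R.from_quat([1,0,0,0])*R.from_euler('x',tilt,degrees=True)
def row(grasp,yaw,tilt,off=.019):  # grasp point world -> row
    o=manip.get_obs();R0=R.from_quat(o['ee_rot']);Rt=tool(yaw,tilt)
    t=np.array(grasp)+Rt.apply([0,0,off])
    print('turn',np.round((R0.inv()*Rt).as_rotvec(degrees=True),2),'shift',np.round(R0.inv().apply(t-o['position']),4),'tcp',t.round(4))
E
python3 - <<'E'
from h import *
g=np.array([.547,.1883])+ -.048*np.array([-.278,.961]);print(g)
row([*g,.18],16.1,0); row([*g,.18],16.1,45);row([*g,.044],16.1,45)
E
```

```text
[0.560344 0.142172]
turn [-5.000e-02  6.000e-02 -8.027e+01] shift [-0.5084 -0.5663  0.0702] tcp [0.5603 0.1422 0.161 ]
turn [ 37.2  -31.35 -75.84] shift [-0.5217 -0.5686  0.0646] tcp [0.5566 0.1551 0.1666]
turn [ 37.2  -31.35 -75.84] shift [-0.5215 -0.5686  0.2006] tcp [0.5566 0.1551 0.0306]
```

Emit:
move_arm:
  moves:
    - [0,0,-80.3,-0.508,-0.566,0.03,0.085]
    - [0,0,-80.3,-0.508,-0.566,0.03,0.085]
    - [0,0,-80.3,-0.508,-0.566,0.03,0.085]
    - [0,0,-80.3,-0.508,-0.566,0.03,0.085]
    - [0,0,-80.3,-0.508,-0.566,0.03,0.085]
    - [0,0,-80.3,-0.508,-0.566,0.03,0.085]
    - [0,0,-80.3,-0.508,-0.566,0.03,0.085]
    - [0,0,-80.3,-0.508,-0.566,0.03,0.085]
    - [0,0,-80.3,-0.508,-0.566,0.03,0.085]
    - [0,0,-80.3,-0.508,-0.566,0.03,0.085]

```text
clock: 1.1
position: [0.4618, -0.0983, 0.2115]
ee_rot: [0.99, 0.143, 0.0, 0.0]
ft_force: [1.6, -0.5, -0.3]
grip_width: 0.997
```

```bash
python3 - <<'E'
from h import *
st();g=[.5603,.1422]
row([*g,.22],16.1,0)
E
```

```text
{'clock': np.float64(1.1), 'joint_pos': array([ 0.6711,  0.0399, -0.5652,  1.851 ,  0.023 ,  1.2567,  0.3861]), 'position': array([ 0.4618, -0.0983,  0.2115]), 'ee_rot': array([9.897e-01, 1.430e-01, 0.000e+00, 3.000e-04]), 'ft_force': array([ 1.6352, -0.4851, -0.3382]), 'grip_width': np.float64(0.9971)}
turn [ 0.03 -0.    0.34] shift [ 0.1626 -0.2028  0.0104] tcp [0.5603 0.1422 0.201 ]
```

Emit:
move_arm:
  moves:
    - [0,0,0.3,0.162,-0.203,0.01,0.085]
    - [0,0,0.3,0.162,-0.203,0.01,0.085]
    - [0,0,0.3,0.162,-0.203,0.01,0.085]
    - [0,0,0.3,0.162,-0.203,0.01,0.085]
    - [0,0,0.3,0.162,-0.203,0.01,0.085]
    - [0,0,0.3,0.162,-0.203,0.01,0.085]
    - [0,0,0.3,0.162,-0.203,0.01,0.085]
    - [0,0,0.3,0.162,-0.203,0.01,0.085]

```text
clock: 1.9
position: [0.5607, 0.1386, 0.2012]
ee_rot: [0.991, 0.137, -0.0, 0.0]
ft_force: [1.5, 0.1, 0.6]
grip_width: 0.992
```

```bash
python3 - <<'E'
from h import *
st();shot('wrist','w1');g=[.5603,.1422]
row([*g,.22],16.1,0);row([*g,.15],16.1,45)
E
```

```text
{'clock': np.float64(1.9), 'joint_pos': array([ 0.2795,  0.3327, -0.733 ,  1.6008,  0.2295,  1.2975, -0.2133]), 'position': array([0.5607, 0.1386, 0.2012]), 'ee_rot': array([ 9.905e-01,  1.373e-01, -4.000e-04,  4.000e-04]), 'ft_force': array([1.5022, 0.1297, 0.5935]), 'grip_width': np.float64(0.9921)}
turn [ 0.06  0.04 -0.38] shift [ 0.0007 -0.0042  0.0004] tcp [0.5603 0.1422 0.201 ]
turn [45.06 -0.12 -0.38] shift [ 0.0007 -0.0177  0.0648] tcp [0.5566 0.1551 0.1366]
```

View pics/w1.png

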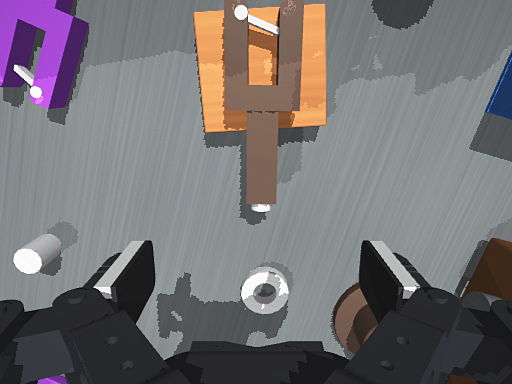

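```bash
python3 - <<'E'
from h import *
_,w=load('w1');_,q=load('t0')
f=lambda u,v,z:onz(w,u,v,z)[:2]
e=(f(247,204,.056)+f(277,203,.056))/2;c=(f(224,110,.058)+f(300,110,.058))/2
print(e,c,np.linalg.norm(e-c),'widths',np.linalg.norm(f(247,204,.056)-f(277,203,.056)),np.linalg.norm(f(224,110,.058)-f(300,110,.058)))
d=c-e;print(np.degrees(np.arctan2(d[1],d[0])), c-.048*d/np.linalg.norm(d))
T=lambda x,y:(132+x/5-.4,175+y/5-.4)
for a,b in[((224,110),T(215,195)),((300,110),T(195,98)),((277,203),T(340,89)),((261,208),T(357,106)),((241,13),T(82,205))]:print('tri',tri((w,*a),(q,*b)).round(4))
E
```

```text
[0.57142658 0.11255872] [0.54938264 0.18914065] 0.07969145473184824 widths 0.02611953458746046 0.06100634461400741
106.05834705861108 [0.56266022 0.14301359]
tri [0.5199 0.181  0.0587]
tri [0.5786 0.1977 0.0454]
tri [0.5829 0.1158 0.0526]
tri [0.5724 0.1064 0.0502]
tri [0.5141 0.2541 0.0547]
```

```bash
python3 - <<'E'
from h import *
d=np.array([-.277,.961,0]);g=np.array([.5622,.143,.044]);zt=(d-[0,0,1])*.7071
row(g-.09*zt,16.1,45);row(g,16.1,45)
E
```

```text
turn [45.06 -0.12 -0.38] shift [0.0031 0.0456 0.1072] tcp [0.5761 0.0948 0.0942]
turn [45.06 -0.12 -0.38] shift [ 0.0028 -0.0181  0.1708] tcp [0.5585 0.1559 0.0306]
```

Emit:
move_arm:
  moves:
    - [45,0,-0.4,0.003,0.046,0.06,0.085]
    - [45,0,-0.4,0.003,0.046,0.06,0.085]
    - [45,0,-0.4,0.003,0.046,0.08,0.085]
    - [45,0,-0.4,0.003,0.046,0.107,0.085]
    - [45,0,-0.4,0.003,0.046,0.107,0.085]
    - [45,0,-0.4,0.003,0.046,0.107,0.085]
    - [45,0,-0.4,0.003,0.046,0.107,0.085]
    - [45,0,-0.4,0.003,0.046,0.107,0.085]

```text
clock: 2.75
position: [0.5765, 0.0974, 0.0961]
ee_rot: [0.915, 0.132, -0.052, -0.377]
ft_force: [-0.1, 0.2, 0.4]
grip_width: 0.992
```

```bash
python3 - <<'E'
from h import *
st();d=np.array([-.277,.961,0]);g=np.array([.5622,.143,.044]);zt=(d-[0,0,1])*.7071
row(g,16.1,45)
E
```

```text
{'clock': np.float64(2.75), 'joint_pos': array([ 0.7007,  0.7678, -0.7959,  1.5464, -0.2368,  1.2575,  0.3881]), 'position': array([0.5765, 0.0974, 0.0961]), 'ee_rot': array([ 0.9151,  0.1318, -0.0518, -0.3775]), 'ft_force': array([-0.1465,  0.185 ,  0.3896]), 'grip_width': np.float64(0.9924)}
turn [ 0.2  -0.06  0.31] shift [-0.0012  0.0027  0.0896] tcp [0.5585 0.1559 0.0306]
```

Emit:
move_arm:
  moves:
    - [0,0,0,-0.001,0.002,0.03,0.085]
    - [0,0,0,-0.001,0.002,0.06,0.085]
    - [0,0,0,-0.001,0.002,0.089,0.085]
    - [0,0,0,-0.001,0.002,0.089,0.085]
    - [0,0,0,-0.001,0.002,0.089,0.0]
    - [0,0,0,-0.001,0.002,0.089,0.0]
    - [0,0,0,-0.001,0.002,0.089,0.0]
    - [0,0,0,-0.001,0.002,0.089,0.0]
    - [0,0,0,-0.001,0.002,0.089,0.0]
    - [0,0,0,-0.001,0.002,0.089,0.0]
  grip_force: 100

```text
clock: 3.75
position: [0.5591, 0.1546, 0.0309]
ee_rot: [0.915, 0.13, -0.052, -0.379]
ft_force: [1.0, -4.3, 6.2]
grip_width: 0.291
```

```bash
python3 - <<'E'
from h import *
o=st();Rt=R.from_quat(o['ee_rot']);up=Rt.inv().apply([0,0,1]);print(up)
d=np.array([-.277,.961,0])
# standing: hook x=-68 grasp -> grasp height .130
row(np.array([.51,.02,.18]),16.1,-45);row(np.array([.51,.02,.134]),16.1,-45);row(np.array([.535,.05,.20]),16.1,-10)
E
```

```text
{'clock': np.float64(3.75), 'joint_pos': array([ 0.6375,  0.8276, -0.7916,  1.6392, -0.2303,  1.0861,  0.3866]), 'position': array([0.5591, 0.1546, 0.0309]), 'ee_rot': array([ 0.9147,  0.1303, -0.052 , -0.379 ]), 'ft_force': array([ 0.9534, -4.2614,  6.2179]), 'grip_width': np.float64(0.2908)}
[ 0.00360895 -0.70685234 -0.70735192]
turn [-8.998e+01 -2.300e-01  3.000e-02] shift [-0.0841 -0.0048 -0.1874] tcp [0.5137 0.0071 0.1666]
turn [-8.998e+01 -2.300e-01  3.000e-02] shift [-0.0843  0.0278 -0.1549] tcp [0.5137 0.0071 0.1206]
turn [-54.98  -0.2    0.09] shift [-0.0517 -0.0377 -0.1752] tcp [0.5359 0.0468 0.1813]
```

Emit:
move_arm:
  moves:
    - [0,0,0,0,-0.01,-0.01,0.0]
    - [0,0,0,0,-0.03,-0.03,0.0]
    - [0,0,0,0,-0.055,-0.055,0.0]
    - [0,0,0,0,-0.08,-0.08,0.0]
    - [0,0,0,-0.01,-0.1,-0.11,0.0]
    - [-8,0,0,-0.02,-0.1,-0.13,0.0]
    - [-16,0,0,-0.03,-0.09,-0.15,0.0]
    - [-24,0,0,-0.04,-0.08,-0.165,0.0]
    - [-32,0,0,-0.05,-0.07,-0.175,0.0]
    - [-40,0,0,-0.05,-0.06,-0.18,0.0]

```text
clock: 4.75
position: [0.5331, 0.058, 0.2013]
ee_rot: [0.989, 0.14, -0.004, -0.04]
ft_force: [0.1, 0.5, -5.0]
grip_width: 0.29
```

```bash
python3 - <<'E'
from h import *
o=st()
row(np.array([.51,.02,.18]),16.1,-45);row(np.array([.51,.02,.138]),16.1,-45)
E
```

```text
{'clock': np.float64(4.75), 'joint_pos': array([ 0.5566,  0.2562, -0.8036,  1.6955,  0.109 ,  1.2681,  0.0178]), 'position': array([0.5331, 0.058 , 0.2013]), 'ee_rot': array([ 0.9894,  0.1399, -0.0037, -0.0396]), 'ft_force': array([ 0.1401,  0.502 , -5.0067]), 'grip_width': np.float64(0.2898)}
turn [-49.55  -0.2   -0.09] shift [-0.0328  0.0461  0.0311] tcp [0.5137 0.0071 0.1666]
turn [-49.55  -0.2   -0.09] shift [-0.033   0.0495  0.0729] tcp [0.5137 0.0071 0.1246]
```

Emit:
move_arm:
  moves:
    - [-8,0,0,-0.006,0.008,0.0,0.0]
    - [-16,0,0,-0.012,0.016,0.0,0.0]
    - [-24,0,0,-0.018,0.024,0.006,0.0]
    - [-32,0,0,-0.024,0.032,0.012,0.0]
    - [-40,0,0,-0.03,0.04,0.02,0.0]
    - [-47,0,0,-0.033,0.046,0.026,0.0]
    - [-49.5,0,0,-0.033,0.046,0.031,0.0]
    - [-49.5,0,0,-0.033,0.046,0.031,0.0]

```text
clock: 5.55
position: [0.5124, 0.0106, 0.163]
ee_rot: [0.916, 0.132, 0.053, 0.375]
ft_force: [-0.3, 0.6, -4.1]
grip_width: 0.292
```

```bash
python3 - <<'E'
from h import *
o=st();a,_=shot('scene','s1');b,_=shot('top','t1');w,_=shot('wrist','w2')
row(np.array([.51,.02,.138]),16.1,-45)
c=lambda im,x,y,w,h:cv2.resize(im[y:y+h,x:x+w],(400,300))
cv2.imwrite('pics/c2.png',np.vstack([np.hstack([c(a,200,120,160,120),c(b,180,140,160,120)]),np.hstack([c(w,0,0,512,384),c(a,0,0,512,384)])])[:,:,::-1])
E
```

```text
{'clock': np.float64(5.55), 'joint_pos': array([ 0.0848,  0.3356, -0.7599,  1.9212,  0.9342,  1.468 , -0.7488]), 'position': array([0.5124, 0.0106, 0.163 ]), 'ee_rot': array([0.9162, 0.1319, 0.0533, 0.3746]), 'ft_force': array([-0.3305,  0.5793, -4.1268]), 'grip_width': np.float64(0.2915)}
turn [-0.59 -0.16 -0.11] shift [-0.001  -0.0273  0.0304] tcp [0.5137 0.0071 0.1246]
```

View pics/c2.png

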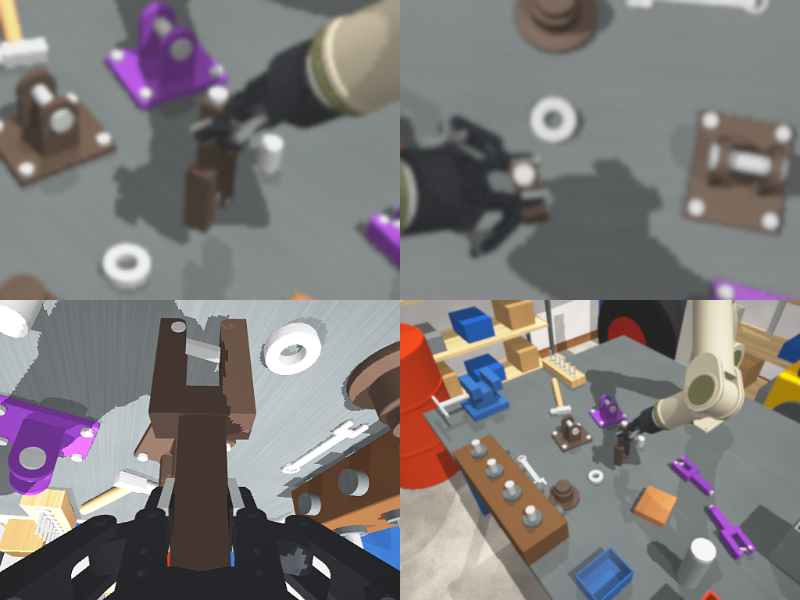

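```bash
python3 - <<'E'
from h import *
im,w=load('w2')
g=cv2.cvtColor(im,cv2.COLOR_RGB2GRAY)
px=np.array([[150,413],[255,410],[162,318],[247,320],[186,387],[219,387]],float);px[:,1]-=300;px=px*1.28
px=cv2.cornerSubPix(g,px.astype(np.float32)[:,None],(4,4),(-1,-1),(3,30,.01))[:,0];print(px.round(1).tolist())
Z=28
# image left side: tool x sign; tool x=-hook y
ob=np.array([[-20,30,Z],[-20,-30,Z],[62,30,Z],[62,-30,Z],[0,12,Z],[0,-12,Z]],float)/1000
K=np.array([[w['fx'],0,w['cx']],[0,w['fy'],w['cy']],[0,0,1]])
ok,rv,tv=cv2.solvePnP(ob,px.astype(float),K,None)
r,_=cv2.projectPoints(ob,rv,tv,K,None);print((r[:,0]-px).round(1).tolist())
C=mat(w)@np.diag([1,-1,-1]);Rh=C@cv2.Rodrigues(rv)[0];t=C@tv[:,0]+w['xyz'];print(Rh.round(3),t.round(4),'tip',t+Rh@[.062,0,.014],'angle',np.degrees(np.arccos(-Rh[2,0])))
E
```

```text
Traceback (most recent call last):
cv2.error: OpenCV(4.12.0) :-1: error: (-5:Bad argument) in function 'cornerSubPix'
> Overload resolution failed:
>  - Layout of the output array corners is incompatible with cv::Mat
>  - Expected Ptr<cv::UMat> for argument 'corners'
```

```bash
cat > pnp.py <<'E'
from h import *
def hookpose(f,px,ob,sub=True):
    im,w=load(f);g=cv2.cvtColor(np.ascontiguousarray(im),cv2.COLOR_RGB2GRAY)
    px=np.array(px,np.float32)
    if sub: px=cv2.cornerSubPix(g,np.ascontiguousarray(px[:,None,:]),(4,4),(-1,-1),(3,30,.01))[:,0]
    print(px.round(1).tolist())
    K=np.array([[w['fx'],0,w['cx']],[0,w['fy'],w['cy']],[0,0,1]]);ob=np.array(ob,float)/1000
    ok,rv,tv=cv2.solvePnP(ob,px.astype(float),K,None)
    r,_=cv2.projectPoints(ob,rv,tv,K,None);print('res',(r[:,0]-px).round(1).tolist())
    C=mat(w)@np.diag([1,-1,-1]);Rh=C@cv2.Rodrigues(rv)[0];t=C@tv[:,0]+w['xyz']
    print(Rh.round(3),t.round(4),'tip',t+Rh@[.062,0,.014],'angle',np.degrees(np.arccos(-Rh[2,0])))
E
python3 - <<'E'
from pnp import *
px=(np.array([[150,413],[255,410],[162,318],[247,320],[186,387],[219,387]],float)-[0,300])*1.28
Z=28
for s in(1,0):hookpose('w2',px,[[-20,30,Z],[-20,-30,Z],[62,30,Z],[62,-30,Z],[0,12,Z],[0,-12,Z]],s)
E
```

```text
Traceback (most recent call last):
  File "pnp.py", line 5, in hookpose
    if sub: px=cv2.cornerSubPix(g,np.ascontiguousarray(px[:,None,:]),(4,4),(-1,-1),(3,30,.01))[:,0]
               ~~~~~~~~~~~~~~~~^^^^^^^^^^^^^^^^^^^^^^^^^^^^^^^^^^^^^^^^^^^^^^^^^^^^^^^^^^^^^^^
cv2.error: OpenCV(4.12.0) :-1: error: (-5:Bad argument) in function 'cornerSubPix'
> Overload resolution failed:
>  - Layout of the output array corners is incompatible with cv::Mat
>  - Expected Ptr<cv::UMat> for argument 'corners'
```

```bash
sed -i 's/np.ascontiguousarray(px\[:,None,:\])/px.reshape(-1,1,2).copy()/' pnp.py
python3 - <<'E'
from pnp import *
px=(np.array([[150,413],[255,410],[162,318],[247,320],[186,387],[219,387]],float)-[0,300])*1.28
Z=28
for s in(0,1):hookpose('w2',px,[[-20,30,Z],[-20,-30,Z],[62,30,Z],[62,-30,Z],[0,12,Z],[0,-12,Z]],s)
E
```

```text
[[192.0, 144.60000610351562], [326.3999938964844, 140.8000030517578], [207.39999389648438, 23.0], [316.20001220703125, 25.600000381469727], [238.10000610351562, 111.4000015258789], [280.29998779296875, 111.4000015258789]]
res [[1.0, -0.7], [-1.0, 3.4], [0.9, 2.0], [-1.7, -1.5], [-3.5, -1.6], [4.2, -1.6]]
[[ 0.011 -0.954 -0.301]
 [ 0.036 -0.3    0.953]
 [-0.999 -0.021  0.031]] [0.5163 0.0042 0.1019] tip [0.51272229 0.01978822 0.04035644] angle 2.1520514791080636
[[189.3000030517578, 143.5], [326.3999938964844, 140.8000030517578], [205.5, 22.600000381469727], [314.3999938964844, 23.700000762939453], [237.8000030517578, 108.80000305175781], [281.3999938964844, 109.19999694824219]]
res [[1.8, -0.7], [-0.2, 2.0], [0.7, 1.0], [-0.8, -0.7], [-4.4, -0.5], [2.8, -1.0]]
[[ 0.008 -0.956 -0.294]
 [ 0.022 -0.294  0.956]
 [-1.    -0.014  0.019]] [0.515  0.0065 0.1036] tip [0.51137751 0.02121679 0.04188998] angle 1.3356430925210037
```

Emit:
move_arm:
  moves:
    - [0,0,0,0,-0.008,0.008,0.0]
    - [0,0,0,0,-0.016,0.016,0.0]
    - [0,0,0,0,-0.022,0.022,0.0]
    - [0,0,0,0,-0.025,0.025,0.0]
    - [0,0,0,0,-0.025,0.025,0.0]

```text
clock: 6.2
position: [0.5136, 0.0092, 0.1286]
ee_rot: [0.916, 0.13, 0.054, 0.375]
ft_force: [0.8, -0.7, -4.2]
grip_width: 0.292
```

Emit:
move_arm:
  moves:
    - [0,0,0,0,-0.001,0.001,0.0]
    - [0,0,0,0,-0.002,0.002,0.0]
    - [0,0,0,0,-0.002,0.002,0.0]

```text
clock: 6.5
position: [0.514, 0.0095, 0.1267]
ee_rot: [0.916, 0.13, 0.055, 0.375]
ft_force: [-0.5, -0.1, -4.9]
grip_width: 0.289
```

Emit:
move_arm:
  moves:
    - [0,0,0,0,-0.001,0.001,0.0]
    - [0,0,0,0,-0.002,0.002,0.0]
    - [0,0,0,0,-0.002,0.002,0.0]

```text
clock: 6.8
position: [0.5139, 0.0094, 0.1237]
ee_rot: [0.916, 0.13, 0.054, 0.375]
ft_force: [0.3, 0.3, -4.8]
grip_width: 0.292
```

Emit:
move_arm:
  moves:
    - [0,0,0,0,-0.001,0.001,0.0]
    - [0,0,0,0,-0.002,0.002,0.0]
    - [0,0,0,0,-0.002,0.002,0.0]

```text
clock: 7.1
position: [0.5139, 0.0094, 0.1208]
ee_rot: [0.916, 0.13, 0.054, 0.375]
ft_force: [-0.3, -0.0, -4.8]
grip_width: 0.296
```

Emit:
move_arm:
  moves:
    - [0,0,0,0,-0.001,0.001,0.0]
    - [0,0,0,0,-0.001,0.001,0.0]

```text
clock: 7.3
position: [0.5139, 0.0095, 0.1195]
ee_rot: [0.916, 0.13, 0.054, 0.375]
ft_force: [0.1, 0.4, -4.6]
grip_width: 0.288
```

Emit:
move_arm:
  moves:
    - [0,0,0,0,-0.001,0.001,0.0]
    - [0,0,0,0,-0.001,0.001,0.0]

```text
clock: 7.5
position: [0.5142, 0.0095, 0.119]
ee_rot: [0.916, 0.13, 0.055, 0.375]
ft_force: [-2.2, 0.8, 4.9]
grip_width: 0.287
```

Emit:
move_arm:
  moves:
    - [0,0,0,0,-0.001,0.001,0.0]
    - [0,0,0,0,-0.001,0.001,0.0]

```text
clock: 7.7
position: [0.5146, 0.0095, 0.1189]
ee_rot: [0.916, 0.129, 0.055, 0.376]
ft_force: [-4.6, 1.8, 15.1]
grip_width: 0.291
```

Emit:
move_arm:
  moves:
    - [0,0,0,0,0.0005,-0.0005,0.0]
    - [0,0,0,0,0.001,-0.001,0.0]
    - [0,0,0,0,0.001,-0.001,0.0]
    - [0,0,0,0,0.001,-0.001,0.0]
  grip_force: 20

```text
clock: 8.1
position: [0.5143, 0.0095, 0.119]
ee_rot: [0.916, 0.13, 0.055, 0.375]
ft_force: [-1.6, 0.5, 6.4]
grip_width: 0.289
```

Emit:
move_arm:
  moves:
    - [0,0,0,0,0,0,0.03]
    - [0,0,0,0,0,0,0.04]
    - [0,0,0,0,0,0,0.06]
    - [0,0,0,0,0,0,0.085]
    - [0,0,0,0,0,0,0.085]
    - [0,0,0,0,0,0,0.085]

```text
clock: 8.7
position: [0.514, 0.0095, 0.1181]
ee_rot: [0.916, 0.13, 0.055, 0.375]
ft_force: [-0.9, -0.6, 0.3]
grip_width: 0.994
```

```bash
python3 - <<'E'
from h import *
st();a,_=shot('scene','s2');b,_=shot('top','t2');w,_=shot('wrist','w3')
c=lambda im,x,y,w,h:cv2.resize(im[y:y+h,x:x+w],(400,300))
cv2.imwrite('pics/c3.png',np.vstack([np.hstack([c(a,200,120,160,120),c(b,180,140,160,120)]),np.hstack([c(w,120,0,256,192),c(w,0,0,512,384)])])[:,:,::-1])
E
```

```text
{'clock': np.float64(8.7), 'joint_pos': array([ 0.0616,  0.4113, -0.7383,  1.9486,  0.9875,  1.4306, -0.836 ]), 'position': array([0.514 , 0.0095, 0.1181]), 'ee_rot': array([0.9164, 0.1298, 0.0545, 0.3747]), 'ft_force': array([-0.8613, -0.586 ,  0.3422]), 'grip_width': np.float64(0.994)}
```

View pics/c3.png

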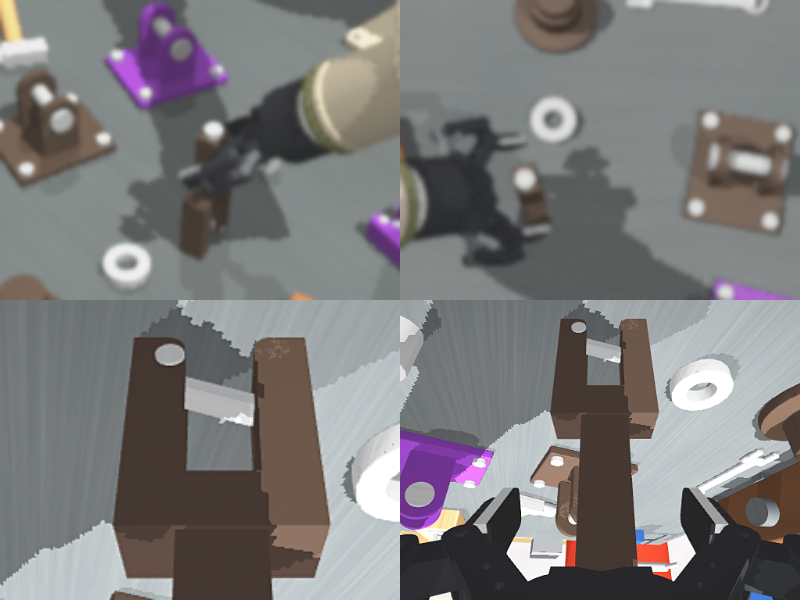

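```bash
python3 - <<'E'
from pnp import *
px=(np.array([[113,525],[330,525],[133,339],[307,338],[186,470]],float)-[0,300])/1.5625+[120,0]
Z=28
for s in(0,1):hookpose('w3',px,[[-20,30,Z],[-20,-30,Z],[62,30,Z],[62,-30,Z],[0,12,Z]],s)
E
```

```text
[[192.3000030517578, 144.0], [331.20001220703125, 144.0], [205.10000610351562, 25.0], [316.5, 24.299999237060547], [239.0, 108.80000305175781]]
res [[1.0, 0.0], [1.1, -0.1], [1.5, -0.5], [-0.9, 0.2], [-2.7, 0.3]]
[[ 0.001 -0.961 -0.277]
 [-0.005 -0.277  0.961]
 [-1.    -0.    -0.005]] [0.5156 0.0094 0.0606] tip [ 0.51178991  0.02252    -0.00148129] angle 0.2789982433023812
[[191.1999969482422, 142.89999389648438], [331.1000061035156, 143.1999969482422], [205.5, 23.700000762939453], [314.5, 23.5], [238.6999969482422, 108.5]]
res [[1.6, 0.2], [0.6, -0.0], [0.4, -0.3], [0.3, 0.4], [-2.9, -0.3]]
[[-0.001 -0.962 -0.272]
 [-0.004 -0.272  0.962]
 [-1.     0.002 -0.004]] [0.5152 0.0094 0.0602] tip [ 0.5112987   0.02259061 -0.0018988 ] angle 0.24262679105538182
```

Emit:
move_arm:
  moves:
    - [0,0,0,0,0,-0.02,0.085]
    - [0,0,0,0,0,-0.05,0.085]
    - [0,0,0,0,0,-0.08,0.085]
    - [0,0,0,0,0,-0.12,0.085]
    - [0,0,0,0,0.03,-0.16,0.085]
    - [0,0,0,0,0.03,-0.16,0.085]

```text
clock: 9.45
position: [0.4894, 0.0997, 0.2587]
ee_rot: [0.917, 0.13, 0.059, 0.373]
ft_force: [0.6, 0.1, -0.3]
grip_width: 0.994
```

```bash
python3 - <<'E'
from h import *
row([.5115,.0225,.255],16,0)
E
```

```text
turn [44.42 -0.71  0.09] shift [-0.0008  0.0415  0.0724] tcp [0.5115 0.0225 0.236 ]
```

Emit:
move_arm:
  moves:
    - [10,0,0,0,0.01,0.0,0.085]
    - [20,0,0,0,0.02,0.02,0.085]
    - [30,0,0,0,0.03,0.05,0.085]
    - [44.4,-0.7,0.1,-0.001,0.0415,0.072,0.085]
    - [44.4,-0.7,0.1,-0.001,0.0415,0.072,0.085]
    - [44.4,-0.7,0.1,-0.001,0.0415,0.072,0.085]
    - [44.4,-0.7,0.1,-0.001,0.0415,0.072,0.085]
    - [44.4,-0.7,0.1,-0.001,0.0415,0.072,0.085]

```text
clock: 10.25
position: [0.5094, 0.0207, 0.2308]
ee_rot: [0.99, 0.139, -0.004, 0.002]
ft_force: [-0.6, 0.9, -0.3]
grip_width: 0.998
```

```bash
python3 - <<'E'
from h import *
st();im,w=shot('wrist','w4');b,q=shot('top','t3')
row([.5115,.0225,.134],16,0)
# stub top centre: bright disc
for n,I,p in(('w',im,w),('t',b,q)):
    u,v=proj(p,[.5115,.0225,.17]);print(n,u,v)
cv2.imwrite('pics/c4.png',np.hstack([cv2.resize(im,(400,300)),cv2.resize(b[140:260,180:340],(400,300))])[:,:,::-1])
E
```

```text
{'clock': np.float64(10.25), 'joint_pos': array([ 0.529 ,  0.1426, -0.7152,  1.7244,  0.1006,  1.3185,  0.0715]), 'position': array([0.5094, 0.0207, 0.2308]), 'ee_rot': array([ 0.9903,  0.1388, -0.0039,  0.0022]), 'ft_force': array([-0.5802,  0.8617, -0.2696]), 'grip_width': np.float64(0.998)}
turn [0.18 0.46 0.05] shift [ 0.0033 -0.0009  0.116 ] tcp [0.5115 0.0225 0.115 ]
w 263.61151294304034 201.64207674855953
t 229.89685993807427 210.82354560194634
```

View pics/c4.png

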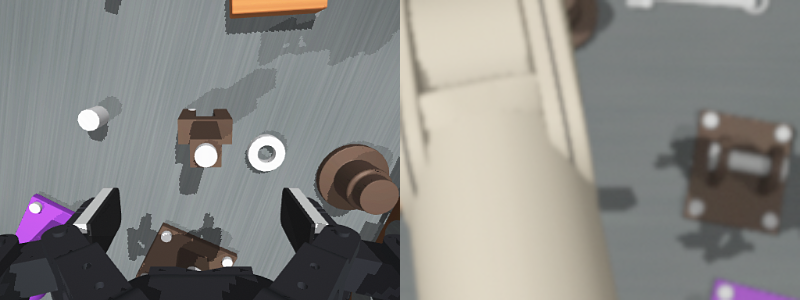

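Emit:
move_arm:
  moves:
    - [0.2,0.4,0,0.003,-0.001,0.0,0.085]
    - [0.2,0.4,0,0.003,-0.001,0.03,0.085]
    - [0.2,0.4,0,0.003,-0.001,0.06,0.085]
    - [0.2,0.4,0,0.003,-0.001,0.09,0.085]
    - [0.2,0.4,0,0.003,-0.001,0.116,0.085]
    - [0.2,0.4,0,0.003,-0.001,0.116,0.085]
    - [0.2,0.4,0,0.003,-0.001,0.116,0.085]

```text
clock: 11.05
position: [0.5117, 0.0215, 0.1157]
ee_rot: [0.99, 0.138, -0.0, -0.001]
ft_force: [0.9, 0.0, 1.3]
grip_width: 0.998
```

```bash
python3 - <<'E'
from h import *
st();row([.5115,.0225,.134],16,0)
E
```

```text
{'clock': np.float64(11.05), 'joint_pos': array([ 0.4964,  0.2597, -0.7004,  1.8643,  0.1862,  1.085 ,  0.0026]), 'position': array([0.5117, 0.0215, 0.1157]), 'ee_rot': array([ 9.904e-01,  1.385e-01, -4.000e-04, -9.000e-04]), 'ft_force': array([0.9043, 0.0416, 1.2905]), 'grip_width': np.float64(0.9977)}
turn [-0.11  0.04 -0.08] shift [ 0.0001 -0.001   0.0007] tcp [0.5115 0.0225 0.115 ]
```

Close and lift.

Emit:
move_arm:
  moves:
    - [0,0,0,0,-0.001,0,0.05]
    - [0,0,0,0,-0.001,0,0.035]
    - [0,0,0,0,-0.001,0,0.0]
    - [0,0,0,0,-0.001,0,0.0]
    - [0,0,0,0,-0.001,0,0.0]
    - [0,0,0,0,-0.001,0,0.0]
    - [0,0,0,0,-0.001,0,0.0]
    - [0,0,0,0,-0.001,-0.01,0.0]
    - [0,0,0,0,-0.001,-0.03,0.0]
    - [0,0,0,0,-0.001,-0.05,0.0]
  grip_force: 100

```text
clock: 12.05
position: [0.5102, 0.0216, 0.1651]
ee_rot: [0.99, 0.138, -0.002, -0.001]
ft_force: [0.2, 0.5, -4.4]
grip_width: 0.293
```

```bash
python3 - <<'E'
from h import *
st();row([.5492,-.215,.26],-10.3,0)
E
```

```text
{'clock': np.float64(12.05), 'joint_pos': array([ 0.5166,  0.2007, -0.7118,  1.812 ,  0.1385,  1.1837,  0.0384]), 'position': array([0.5102, 0.0216, 0.1651]), 'ee_rot': array([ 0.9904,  0.1379, -0.0018, -0.0011]), 'ft_force': array([ 0.228,  0.483, -4.4  ]), 'grip_width': np.float64(0.2932)}
turn [-0.1   0.22 26.15] shift [-0.0274  0.238  -0.0764] tcp [ 0.5492 -0.215   0.241 ]
```

Emit:
move_arm:
  moves:
    - [0,0,0,0,0,-0.04,0.0]
    - [0,0,6,-0.005,0.03,-0.076,0.0]
    - [0,0,13,-0.01,0.07,-0.076,0.0]
    - [0,0,20,-0.018,0.11,-0.076,0.0]
    - [0,0.2,26.2,-0.022,0.15,-0.076,0.0]
    - [0,0.2,26.2,-0.025,0.19,-0.076,0.0]
    - [0,0.2,26.2,-0.027,0.22,-0.076,0.0]
    - [0,0.2,26.2,-0.027,0.238,-0.076,0.0]
    - [0,0.2,26.2,-0.027,0.238,-0.076,0.0]
    - [0,0.2,26.2,-0.027,0.238,-0.076,0.0]

```text
clock: 13.05
position: [0.5503, -0.2135, 0.2403]
ee_rot: [0.996, -0.09, 0.001, -0.002]
ft_force: [0.0, 0.7, -4.7]
grip_width: 0.292
```

```bash
python3 - <<'E'
from h import *
st();im,w=shot('wrist','w5');a,p=shot('scene','s5');b,q=shot('top','t5')
row([.5492,-.215,.26],-10.3,0)
for P in([.5492,-.215,.066],):print(proj(w,P),proj(p,P),proj(q,P))
cv2.imwrite('pics/c5.png',np.vstack([cv2.resize(im[0:240,128:384],(640,600))]) [:,:,::-1])
E
```

```text
{'clock': np.float64(13.05), 'joint_pos': array([ 0.7136,  0.2938, -0.5131,  1.5224,  0.1424,  1.3629,  0.0097]), 'position': array([ 0.5503, -0.2135,  0.2403]), 'ee_rot': array([ 9.96e-01, -8.98e-02,  5.00e-04, -1.60e-03]), 'ft_force': array([ 0.0393,  0.6977, -4.6657]), 'grip_width': np.float64(0.292)}
turn [-0.14 -0.1   0.08] shift [-0.0009  0.0022 -0.0002] tcp [ 0.5492 -0.215   0.241 ]
[256.47667609 166.93968744] [218.56704247 160.91973451] [318.69066564 204.36504132]
```

View pics/c5.png

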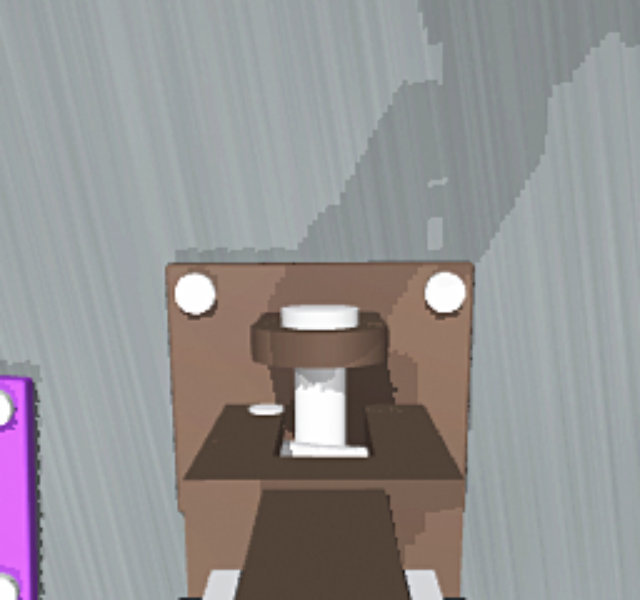

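```bash
python3 - <<'E'
from pnp import *
_,w=load('w5');o=manip.get_obs();Rt=R.from_quat(o['ee_rot'])
C=lambda x,y:(128+x/2.5-.3,y/2.5-.3)
Z=28
px=[C(184.5,479),C(465.5,479),C(225,405),C(425,405),C(266,410)]
ob=[[-20,30,Z],[-20,-30,Z],[62,30,Z],[62,-30,Z],[52,17,Z]]
hookpose('w5',px,ob,False)
sc=onz(w,*C(195,293),.014);sa=onz(w,*C(445,292),.014);print('scr',sc,sa,np.linalg.norm(sc-sa))
d=sa-sc;yaw=np.degrees(np.arctan2(d[1],d[0]));print('stand yaw',yaw);m=(sa+sc)/2;n=np.array([d[1],-d[0],0])/np.linalg.norm(d);print('centre',m+n*.043)
_,p=load('s0');_,q=load('t0')
S2=lambda x,y:(178+(x-400)/5-.4,135+(y-300)/5-.4);T2=lambda x,y:(280+(x-400)/5-.4,180+y/5-.4)
print('tri3 a',tri((w,*C(445,292)),(p,*S2(562,562)),(q,*T2(520,40))),'c',tri((w,*C(195,293)),(p,*S2(716,502)),(q,*T2(490,213))))
tm=lambda X:Rt.inv().apply(np.array(X)-o['position']).round(4)
print('pin pts', [tm(onz(w,*C(x,y),z)) for x,y,z in[(320,430,.0755),(320,380,.0755),(319.5,317,.066)]])
h=[tm(onz(w,*c,z)) for c,z in((px[0],.26-.056),(px[1],.26-.056))];print('crown',h)
print(tm((m+n*.043)+[0,0,.066]))
E
```

```text
[[201.5, 191.3000030517578], [313.8999938964844, 191.3000030517578], [217.6999969482422, 161.6999969482422], [297.70001220703125, 161.6999969482422], [234.10000610351562, 163.6999969482422]]
res [[-0.3, -0.1], [0.3, 0.1], [0.4, -0.2], [-0.6, -0.2], [0.3, 0.4]]
[[ 0.002 -0.984  0.179]
 [-0.004  0.179  0.984]
 [-1.    -0.003 -0.003]] [ 0.5478 -0.2262  0.1851] tip [ 0.55043063 -0.21266684  0.12301688] angle 0.2505606150229937
scr [ 0.50463347 -0.16410397  0.014     ] [ 0.60736296 -0.18233897  0.014     ] 0.10433533250786983
stand yaw -10.065447846714585
centre [ 0.54848298 -0.21555964  0.014     ]
tri3 a [ 0.60737174 -0.18178266  0.01816077] c [ 0.5055608  -0.16321225  0.01916698]
pin pts [array([-0.0019,  0.005 ,  0.1653]), array([-0.0019, -0.0133,  0.1654]), array([-0.0021, -0.0346,  0.1749])]
crown [array([-0.0304, -0.0142,  0.0368]), array([ 0.0296, -0.0141,  0.0369])]
[-0.0018  0.0033  0.1608]
```

Emit:
move_arm:
  moves:
    - [0,0,0,-0.0017,0.003,0,0.0]
    - [0,0,0,-0.0017,0.003,0,0.0]
    - [0,0,0,-0.0017,0.003,0.01,0.0]
    - [0,0,0,-0.0017,0.003,0.02,0.0]
    - [0,0,0,-0.0017,0.003,0.03,0.0]
    - [0,0,0,-0.0017,0.003,0.038,0.0]
    - [0,0,0,-0.0017,0.003,0.042,0.0]
    - [0,0,0,-0.0017,0.003,0.042,0.0]
  grip_force: 110

```text
clock: 14.0
position: [0.548, -0.2173, 0.1978]
ee_rot: [0.996, -0.09, 0.0, -0.001]
ft_force: [0.5, -0.2, -3.8]
grip_width: 0.293
```

```bash
python3 - <<'E'
from pnp import *
o=st();im,w=shot('wrist','w6');a,p=shot('scene','s6')
row([.5485,-.2155,.218],-10.1,0)
cv2.imwrite('pics/c6.png',np.hstack([cv2.resize(im[60:240,160:352],(480,450)),cv2.resize(a[100:220,170:290],(320,450))])[:,:,::-1])
E
```

```text
{'clock': np.float64(14.0), 'joint_pos': array([ 0.7169,  0.3178, -0.5074,  1.5837,  0.1567,  1.2807,  0.0052]), 'position': array([ 0.548 , -0.2173,  0.1978]), 'ee_rot': array([ 9.959e-01, -9.030e-02,  5.000e-04, -1.100e-03]), 'ft_force': array([ 0.5475, -0.183 , -3.8279]), 'grip_width': np.float64(0.2928)}
turn [-0.11 -0.13 -0.26] shift [-0.0003 -0.0019 -0.0001] tcp [ 0.5485 -0.2155  0.199 ]
```

View pics/c6.png

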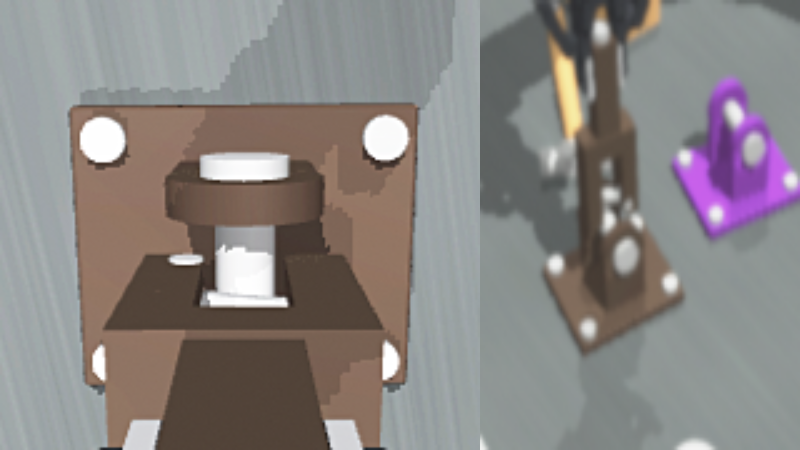

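Emit:
move_arm:
  moves:
    - [0,0,0,0,-0.001,0.005,0.0]
    - [0,0,0,0,-0.001,0.01,0.0]
    - [0,0,0,0,-0.001,0.014,0.0]
    - [0,0,0,0,-0.001,0.018,0.0]
    - [0,0,0,0,-0.001,0.022,0.0]
    - [0,0,0,0,-0.001,0.026,0.0]
    - [0,0,0,0,-0.001,0.03,0.0]
    - [0,0,0,0,-0.001,0.034,0.0]
    - [0,0,0,0,-0.001,0.038,0.0]
    - [0,0,0,0,-0.001,0.042,0.0]

```text
clock: 15.1
position: [0.5475, -0.2165, 0.1571]
ee_rot: [0.996, -0.09, -0.0, -0.001]
ft_force: [-8.1, 1.3, 4.5]
grip_width: 0.292
```

Emit:
move_arm:
  moves:
    - [0,0,0,0,0,0.003,0.0]
    - [0,0,0,0,0,0.006,0.0]
    - [0,0,0,0,0,0.009,0.0]
    - [0,0,0,0,0,0.012,0.0]
    - [0,0,0,0,0,0.015,0.0]
    - [0,0,0,0,0,0.018,0.0]

```text
clock: 15.7
position: [0.5467, -0.2162, 0.1376]
ee_rot: [0.996, -0.09, -0.001, -0.001]
ft_force: [-6.3, 0.9, -4.0]
grip_width: 0.292
```

Emit:
move_arm:
  moves:
    - [0,0,0,0,0,0.002,0.0]
    - [0,0,0,0,0,0.004,0.0]
    - [0,0,0,0,0,0.005,0.0]
    - [0,0,0,0,0,0.005,0.0]

```text
clock: 16.1
position: [0.5489, -0.2163, 0.1337]
ee_rot: [0.996, -0.09, 0.001, -0.001]
ft_force: [0.7, 0.5, -5.5]
grip_width: 0.291
```

Emit:
move_arm:
  moves:
    - [0,0,0,0,0,0.001,0.0]
    - [0,0,0,0,0,0.002,0.0]
    - [0,0,0,0,0,0.002,0.0]

```text
clock: 16.4
position: [0.5486, -0.2163, 0.1316]
ee_rot: [0.996, -0.09, 0.001, -0.001]
ft_force: [-1.2, 0.1, -5.1]
grip_width: 0.294
```

Emit:
move_arm:
  moves:
    - [0,0,0,0,0,0.001,0.0]
    - [0,0,0,0,0,0.0015,0.0]
    - [0,0,0,0,0,0.0015,0.0]

```text
clock: 16.7
position: [0.5486, -0.2163, 0.1301]
ee_rot: [0.996, -0.09, 0.001, -0.001]
ft_force: [-1.1, -0.3, -5.3]
grip_width: 0.293
```

Emit:
move_arm:
  moves:
    - [0,0,0,0,0,0.001,0.0]
    - [0,0,0,0,0,0.001,0.0]
    - [0,0,0,0,0,0.001,0.0]

```text
clock: 17.0
position: [0.5487, -0.2163, 0.1292]
ee_rot: [0.996, -0.09, 0.001, -0.001]
ft_force: [1.0, -0.3, -4.2]
grip_width: 0.285
```

Emit:
move_arm:
  moves:
    - [0,0,0,0,0,0.001,0.0]
    - [0,0,0,0,0,0.001,0.0]
    - [0,0,0,0,0,0.001,0.0]

```text
clock: 17.3
position: [0.5488, -0.2164, 0.1291]
ee_rot: [0.996, -0.09, 0.001, -0.001]
ft_force: [-3.5, 0.6, 4.8]
grip_width: 0.292
```

Emit:
move_arm:
  moves:
    - [0,0,0,0,0,0.001,0.0]
    - [0,0,0,0,0,0.001,0.0]
    - [0,0,0,0,0,0.001,0.0]

```text
clock: 17.6
position: [0.5489, -0.2164, 0.129]
ee_rot: [0.996, -0.09, 0.002, -0.0]
ft_force: [-7.5, 2.3, 14.4]
grip_width: 0.289
```

Emit:
move_arm:
  moves:
    - [0,0,0,0,0,-0.0005,0.0]
    - [0,0,0,0,0,-0.001,0.0]
    - [0,0,0,0,0,-0.001,0.0]
  grip_force: 20

```text
clock: 17.9
position: [0.5488, -0.2163, 0.1291]
ee_rot: [0.996, -0.09, 0.001, -0.001]
ft_force: [-4.7, 2.0, 7.5]
grip_width: 0.284
```

Emit:
move_arm:
  moves:
    - [0,0,0,0,0,0,0.03]
    - [0,0,0,0,0,0,0.04]
    - [0,0,0,0,0,0,0.06]
    - [0,0,0,0,0,0,0.085]
    - [0,0,0,0,0,0,0.085]
    - [0,0,0,0,0,0,0.085]
    - [0,0,0,0,0,-0.02,0.085]
    - [0,0,0,0,0,-0.05,0.085]
    - [0,0,0,0,0,-0.08,0.085]
    - [0,0,0,0,0,-0.11,0.085]

```text
clock: 18.9
position: [0.5482, -0.2164, 0.2393]
ee_rot: [0.996, -0.09, 0.001, -0.001]
ft_force: [1.2, -1.2, 0.7]
grip_width: 0.997
```

```bash
python3 - <<'E'
from h import *
st();im,w=shot('wrist','w7');a,p=shot('scene','s7')
cv2.imwrite('pics/c7.png',np.hstack([cv2.resize(im[60:240,160:352],(400,375)),cv2.resize(a[100:208,170:278],(400,375))])[:,:,::-1])
E
```

```text
{'clock': np.float64(18.9), 'joint_pos': array([ 0.7185,  0.291 , -0.5115,  1.5275,  0.1421,  1.3589,  0.0145]), 'position': array([ 0.5482, -0.2164,  0.2393]), 'ee_rot': array([ 9.959e-01, -9.030e-02,  1.000e-03, -9.000e-04]), 'ft_force': array([ 1.1794, -1.2054,  0.6662]), 'grip_width': np.float64(0.9974)}
```

View pics/c7.png

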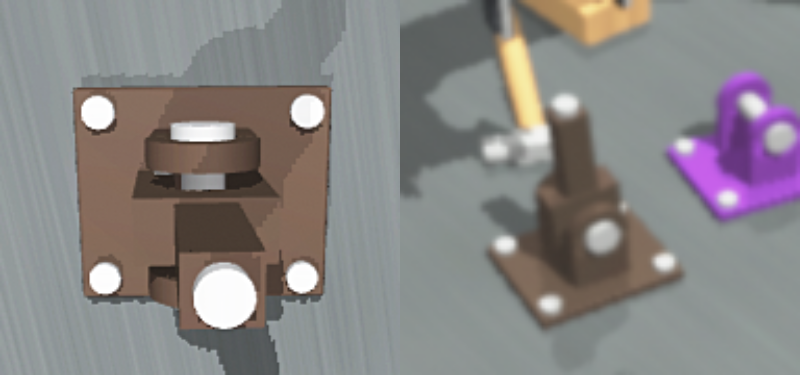

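Emit:
move_arm:
  moves:
    - [0,0,0,0,0,-0.02,0.085]
    - [0,0,0,0,0,-0.03,0.085]
    - [0,0,0,0,0,-0.03,0.085]
    - [0,0,0,0,0,-0.03,0.085]
    - [0,0,0,0,0,-0.03,0.085]

```text
clock: 19.5
position: [0.548, -0.2164, 0.2671]
ee_rot: [0.996, -0.09, 0.0, -0.001]
ft_force: [-0.1, -0.3, -0.4]
grip_width: 0.996
```

```bash
python3 - <<'E'
from h import *
a,p=shot('scene','s8');b,_=load('s7');c=np.s_[125:190,190:240]
print('hook region diff',np.abs(a[c].astype(int)-b[c]).mean())
o=st();print(manip.hand_in())
E
```

```text
hook region diff 1.7713846153846153
{'clock': np.float64(19.55), 'joint_pos': array([ 0.718 ,  0.2784, -0.5124,  1.484 ,  0.1345,  1.4143,  0.0204]), 'position': array([ 0.548 , -0.2165,  0.2671]), 'ee_rot': array([ 9.959e-01, -9.030e-02,  4.000e-04, -1.100e-03]), 'ft_force': array([ 0.4865, -0.9128,  0.6707]), 'grip_width': np.float64(0.9954)}
the job is handed in; nothing more can be done
None
```

The job is handed in at 19.6 s of the 62 s allowed. The hook is on the stand's cross pin and the gripper is clear above it. I could not see the latch itself to confirm that it shut.

**What I did**
1. I gripped the hook's shank with the tool tilted 45°, swung it upright and set it on its jaw tips at about (0.51, 0.02). I then released it, and the wrist view put it within about 0.3° of vertical.
2. I took it again from above, lined its throat up with the pin to about 1 mm, and pushed it down slowly until it seated. Then I released it and backed off.

**Last checks**
- **Seating:** the hook stopped with the tool 0.129 m above the bench, against about 0.1295 to 0.131 m expected for fully home, and pressing further only raised the force.
- **Latch:** the cheeks and jaws hide it. The evidence is indirect: about 8 N of side force built up on the way in and vanished near the bottom. I did not do a pull test.
- **Upright:** after release the hook leans about 3°, probably with one jaw tip on the base plate. The allowance is about 10°.
- **At rest:** two scene pictures 0.6 s apart show almost no change around the hook (mean difference 1.8 grey levels).
- **Bystanders:** none looked disturbed in the pictures, but I did not measure them again.

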